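# Shift a dough mixer's speed lever through its zigzag gate from Off to second speed

## Task

The dough is ready to knead: shift the mixer's speed lever from Off to second speed (the slot end marked with two dots) - lift the ball knob to free its collar from the Off pocket, guide the lever along the zigzag slot of the gate without forcing it against the walls, let the collar drop fully into the second-speed pocket and let go. Leave the mug, the tub and the teaspoon where they are.

Things in the scene. Friction and masses are not known exactly. Their poses are not given: they have to be found in the camera images.
- mixer: White low dough mixer, fixed. Origin on the worktop below the lever's pivot; z up, x from the control deck towards the bowl (away from the robot), y to the left. On the deck (top 128 mm up) lies the gate: an aluminium plate 94 (x) by 180 mm (y), 8 mm thick, top 136 mm up, with a zigzag slot 15 mm wide and walled on all sides. Slot ends are pockets: Off has a bar, speeds 1, 2, 3 have dots.
- pivot (a point): Point about which the lever tilts in every direction, 6 mm above the worktop. The line from here through the knob's centre is the shaft; where it crosses 136 mm above the worktop the shaft stands in the gate. Light pivot friction (about 0.6 N at the knob) leaves the lever where it is put.
- first_bend (a point): Nominal slot centre, plate top, at mixer (x, y) = (-24, 0) mm. From Off, at (-24, -37), the slot runs to +y up to this bend, then to +x. The plate is clamped through long holes: the true y of every slot (not its x) differs from nominal by one common, unmeasured shift of up to 10 mm either way. So feel for it: at the bend's end wall the shaft's centre stops 2 mm past the true centre line.
- first_junction (a point): Nominal slot centre at (0, 0) mm, plate top; true y is shifted like the bend's. The cross slot from the bend comes along y = 0 and goes on straight to the first-speed pocket (24, 0), one dot. Here a run 15 mm wide leaves it to +y, along x = 0 exactly, to the second junction.
- second_junction (a point): Nominal slot centre at (0, 30) mm, plate top; shifted in y likewise. The run from the first junction ends here on a wall that stops the shaft's centre 2 mm past the true centre line of the second cross slot, which leads to -x to the second-speed pocket and to +x to the third-speed pocket (24, 30), three dots.
- second_speed (a point): Nominal centre of the second-speed pocket, two dots, at (-24, 30) mm, plate top; its x is exact, its y shifted likewise. Pockets are 26 mm square, open above, for the lever's collar (Off: 26 x 50 mm, longer in y). A shaft without its collar down could go 7.5 mm past a pocket's centre.
- knob_center (a point): Centre of the lever's black ball knob, 36 mm across, clear all round, on a straight steel shaft 11 mm thick. It is 215 mm from the pivot when the lever is down. Starts in Off, tilted about 19 degrees.
- collar_center (a point): Centre of the steel ball collar, 22 mm across, on the shaft 84 mm below the knob's centre. Down in a pocket it has about 2 mm of play each way and locks the lever. It is too wide for the slot: to move along, lift the lever along its own length by 17 mm or more, so the collar runs above the plate. Knob centre at 238 mm above the worktop does so everywhere in the gate.
- lever (a joint): How far the lever is lifted along its own length, m: 0 down, 0.040 the most. A spring and its weight draw it down with 5 to 10 N.
- mug: White mug, 92 x 127 x 95 mm, standing at the mixer's front right corner; origin at the centre of its underside. To be left alone.
- spread_tub: Low food tub, 96 x 137 x 53 mm, left of the mixer; origin at the centre of its underside. To be left alone.
- teaspoon: Steel teaspoon, 130 x 26 x 11 mm, lying in front of the mixer; origin at the centre of its underside. To be left alone.

How it is judged:
By the outcome, as a careful person would: the job done as asked, in the order asked, and still so for the second after the job is handed in, with the robot touching nothing.
It also fails if it takes over 54 s, if anything falls off the work surface, if the arm or the gripper's body presses on something with over 40 N, if the wrist force passes 120 N, or if a joint passes its speed limit or range.

## Robot

A 7-joint arm with a two-finger parallel gripper is mounted at the origin on a cart in front of the work surface, level with it; the furniture and walls round the work are solid. World frame = base frame: x ahead of the robot, y to its left, z up, the work surface at z = 0. Lengths are in mm, angles in rad, forces in N, time in s.
With the tool pointing down it reaches from about 425 to 825 mm from the base axis. Payload 3.6 kg.
Tool frame: the origin (TCP) lies on the centre line of the jaws, within the pads' length; the fingertips stand 8 mm ahead of it and the grasp point (between the pads) lies 11 mm behind it (robot.tips_ahead is the distance from the TCP to the fingertips, in mm); z points along the fingers, y is the line along which they close (so a half turn about z gives the same grasp; the last joint's range is limited). The gripper opens to 93 mm and grips with 3 to 60 N. Pads are 15 mm wide; open, the fingers measure 128 mm over their backs; the gripper's body (75 mm by 188 mm) begins 65 mm behind the grasp point.
Start: joints at [-1.222, 0.615, -0.013, 1.423, 0.008, 1.103, -0.04], TCP at [237.921, 604.86, 226.64] pointing down, gripper open.
Joint ranges: [-3.12, 3.12], [-0.3, 2.06], [-1.34, 1.32], [0.26, 2.42], [-1.36, 4.5], [0.01, 1.98], [-2.84, 2.84]. Speed limits (rad/s): [2.79, 2.79, 3.14, 3.14, 3.14, 3.14, 3.14].

## Interface

Orientations are given as a unit quaternion [x, y, z, w].
In Python, from cell import robot gives the robot as it stands. Calls block until the motion is done:
- robot.reach(position, orientation): joint-space move of the TCP to a pose.
- robot.move_straight(position, rot=None, feed=150): straight line of the TCP; rot=None keeps the orientation; feed is the mean speed in mm/s.
- robot.set_joints(angles): joint-space move.
- robot.set_gripper(opening, grip_force=None): finger opening in mm; grip_force is the grip in N (None keeps the last); returns when the fingers have stopped.
- robot.wait(seconds).
- robot.solve_ik(position, orientation): joint angles nearest the present ones, or None.
- robot.get_image(name): name is "scene" or "top" or "wrist"; returns (picture, depth): 384x512x3 uint8, red, green, blue; 384x512 float32, mm along the optical axis (not along the pixel's ray), 0 where there is no reading.
- robot.camera_model(name): a dict with "fx", "fy", "cx", "cy" (pixels), "world_to_cam" (4x4, takes a point from world to camera coordinates). Camera axes: x right, y down, z forward; pixel columns grow to the right and rows downward; lengths in mm; the calibration is good to about 2 mm. A picture is of the moment at which its call begins: read the wrist's pose just before it. camera_model takes no time and is no camera call; for the wrist camera it gives the pose at the moment of the call.
A pose or a line that the arm cannot do raises robot.Unreachable and nothing moves.
- robot.close_job(): hands the job in; it is judged then, once.
Readings, each from a call of its own:
- robot.read_t(): time.
- robot.read_joints(): joint angles.
- robot.read_joint_vel(): joint speeds.
- robot.read_tau(): joint torques, N m.
- robot.read_position(): TCP position.
- robot.read_ee_rot(): TCP orientation.
- robot.read_contact_force(): force on the tool from outside, world axes, zero at the start.
- robot.read_torque(): the same for the moment, N m.
- robot.read_gripper_width(): finger opening in mm.
- robot.read_grasp_force(): force on a finger pad.
Only numpy, scipy, OpenCV 4.12 (cv2) and the standard library are available. Lean on these libraries where they do the work, as an engineer would, in place of code of your own. Each camera call takes 0.05 s, during which the arm holds its last target. There are 200 camera calls.

## Working session

There is one attempt and no reset: what is moved stays moved. The work goes in short steps, each a Python script; the robot and the scene stay as the last script left them, time stands still between calls to the robot, and variables do not carry over. Pictures are saved under pics/ and viewed, at most 10 in all, crops included, and the job is handed in when it is done.

```bash
ls; mkdir -p pics; python3 - <<'E'
from cell import robot
import cv2,numpy as np
for n in("scene","top"):
    im,d=robot.get_image(n); cv2.imwrite(f"pics/{n}0.png",im[:,:,::-1]); np.save(f"pics/{n}0.npy",d)
    m=robot.camera_model(n); print(n,m)
print(robot.read_t(),robot.read_ee_rot())
E
```

```text
pics
scene {'fx': 499.19085239360504, 'fy': 499.19085239360504, 'cx': 264.5216493668034, 'cy': 190.51857325410873, 'world_to_cam': array([[ 1.63727614e-01, -9.86414090e-01,  1.34354598e-02,
        -2.45931081e+02],
       [-7.67090755e-01, -1.35863630e-01, -6.26987119e-01,
         3.80934091e+02],
       [ 6.20294319e-01,  9.23488879e-02, -7.78913757e-01,
         1.30486625e+03],
       [ 0.00000000e+00,  0.00000000e+00,  0.00000000e+00,
         1.00000000e+00]])}
top {'fx': 497.0216682169069, 'fy': 497.0216682169069, 'cx': 256.30890725969715, 'cy': 199.6751447725205, 'world_to_cam': array([[-7.94258107e-02, -9.96840672e-01,  4.63146004e-04,
        -1.72400460e+02],
       [-9.74201047e-01,  7.75234666e-02, -2.11949127e-01,
         4.39961589e+02],
       [ 2.11243605e-01, -1.72854286e-02, -9.77280591e-01,
         1.17363848e+03],
       [ 0.00000000e+00,  0.00000000e+00,  0.00000000e+00,
         1.00000000e+00]])}
0.1 [ 1.86264938e-01  9.82498860e-01 -1.14929573e-03 -2.03962373e-04]
```

View pics/scene0.png

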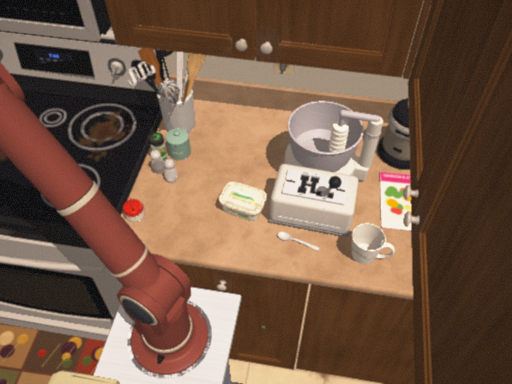

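View pics/top0.png

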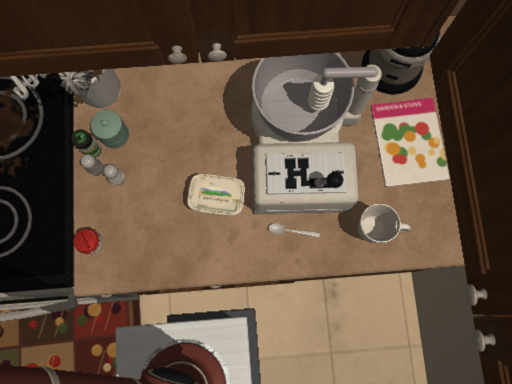

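The scene shows the mixer at scene ~(315,195), top ~(305,175), with the knob at top ~(336,181). The mug is at its front right, the tub to its left and the spoon in front of it. I'll enlarge the deck next.

```bash
python3 - <<'E'
import cv2
a=cv2.imread("pics/top0.png")[135:220,245:365]; b=cv2.imread("pics/scene0.png")[155:235,265:365]
a=cv2.resize(a,None,fx=6,fy=6,interpolation=cv2.INTER_CUBIC)
b=cv2.resize(b,None,fx=6,fy=6,interpolation=cv2.INTER_CUBIC)
cv2.imwrite("pics/topc.png",a);cv2.imwrite("pics/scenec.png",b)
E
```

```text
(no output)
```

View pics/topc.png

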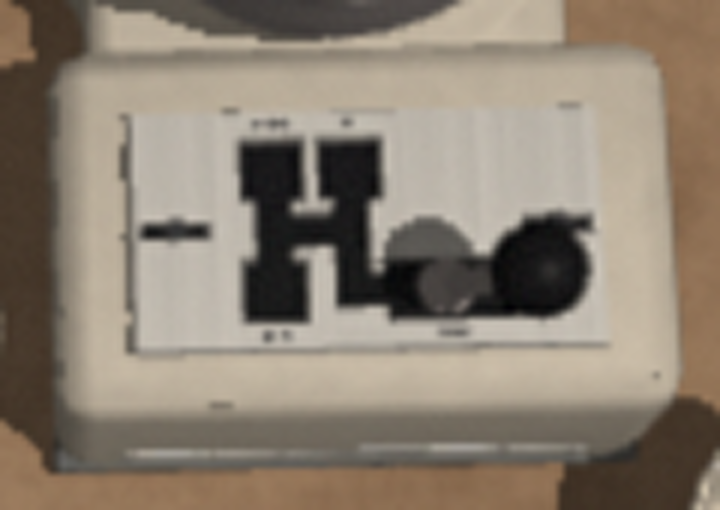

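View pics/scenec.png

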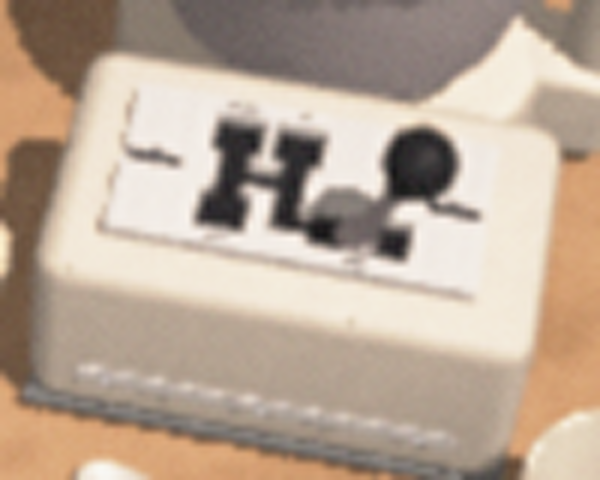

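The top crop shows the slots clearly: pocket 2 centred near (276,292), pocket 3 near (270,170), pocket 1 near (350,168) and the knob at (540,268). In the scene crop the knob is at (421,163).

```bash
cat > h.py <<'E'
import numpy as np
from cell import robot
def ray(n,u,v):
    m=robot.camera_model(n);T=m["world_to_cam"];R=T[:3,:3]
    return -R.T@T[:3,3], R.T@np.array([(u-m["cx"])/m["fx"],(v-m["cy"])/m["fy"],1])
def atz(n,u,v,z):
    c,d=ray(n,u,v); return c+d*(z-c[2])/d[2]
def tri(rs):
    A=0;b=0
    for c,d in rs:
        d=d/np.linalg.norm(d);P=np.eye(3)-np.outer(d,d);A=A+P;b=b+P@c
    return np.linalg.solve(A,b)
E
python3 - <<'E'
from h import *
np.set_printoptions(precision=1,suppress=True)
t=lambda x,y:(245+(x+.5)/6-.5,135+(y+.5)/6-.5)
s=lambda x,y:(265+(x+.5)/6-.5,155+(y+.5)/6-.5)
for k,p in dict(TL=(130,112),TR=(592,103),BR=(608,346),BL=(135,352),p2=(276,292),p3=(270,170),p1=(350,168),offL=(388,289),scL=(175,230),scR=(557,221)).items():
    print(k,atz("top",*t(*p),136))
print("deck",atz("top",*t(58,250),110),atz("top",*t(672,240),110))
for k,p in dict(TL=(137,88),TR=(492,145),BR=(470,297),BL=(100,228)).items(): print("scene",k,atz("scene",*s(*p),136))
a,b=ray("top",*t(540,268)),ray("scene",*s(421,163))
K=tri([a,b]);print("K",K)
dt,ds=np.load("pics/top0.npy"),np.load("pics/scene0.npy")
for n,d,p in(("top",dt,t(540,268)),("scene",ds,s(421,163)),("top",dt,t(440,140)),("scene",ds,s(160,190))):
    u,v=p;z=d[int(round(v)),int(round(u))];c,r=ray(n,u,v);print(n,"depth pt",c+r*z)
    if z: print("  +18 along ray",c+r*z+18*r/np.linalg.norm(r))
E
```

```text
TL [ 513.8 -237.   136. ]
TR [ 503.2 -415.5  136. ]
BR [ 406.8 -410.3  136. ]
BL [ 418.7 -230.9  136. ]
p2 [ 437.8 -286.5  136. ]
p3 [ 486.2 -288.8  136. ]
p1 [ 484.6 -319.5  136. ]
offL [ 435.6 -329.2  136. ]
scL [ 465.3 -250.2  136. ]
scR [ 457.2 -396.6  136. ]
deck [ 467.9 -205.3  110. ] [ 452.8 -445.7  110. ]
scene TL [ 509.5 -232.3  136. ]
scene TR [ 503.2 -409.5  136. ]
scene BR [ 407.1 -405.   136. ]
scene BL [ 417.9 -226.9  136. ]
K [ 419.9 -372.6  213.1]
top depth pt [ 417.1 -371.6  225.6]
  +18 along ray [ 421.4 -374.8  208.4]
scene depth pt [ 410.8 -370.9  223.2]
  +18 along ray [ 422.5 -371.6  209.5]
top depth pt [ 491.8 -354.6  140.2]
  +18 along ray [ 496.8 -357.3  123.1]
scene depth pt [ 445.1 -252.3  137.4]
  +18 along ray [ 456.5 -251.6  123.5]
```

```bash
python3 - <<'E'
from h import *
from scipy.spatial.transform import Rotation as Ro
np.set_printoptions(precision=2,suppress=True)
for n in("top","scene"):
    d=np.load(f"pics/{n}0.npy");m=robot.camera_model(n);T=m["world_to_cam"]
    v,u=np.mgrid[:384,:512];C=np.stack([(u-m["cx"])/m["fx"]*d,(v-m["cy"])/m["fy"]*d,d],-1)
    W=(C-T[:3,3])@T[:3,:3];W=W[(d>0)]
    for x in range(380,720,30):
        print(n,x,[int(max(W[(abs(W[:,0]-x-15)<15)&(abs(W[:,1]-y-15)<15)][:,2],default=-1)) for y in range(-480,-180,30)])
ps=-0.06
for name,yaw in (("y//y",ps),("y//-y",ps+np.pi),("y//x",ps+np.pi/2),("y//-x",ps-np.pi/2)):
    q=(Ro.from_euler('z',yaw)*Ro.from_euler('x',np.pi)).as_quat()
    for p in((421,-373,330),(421,-373,198),(460,-322,227),(420,-265,227)):
        try:j=robot.solve_ik(p,q)
        except Exception as e:j=e
        print(name,p,None if j is None else np.array(j))
E
```

```text
top 380 [91, 132, 139, 226, 134, 133, 133, 135, 133, 124]
top 410 [6, 133, 216, 232, 222, 142, 140, 142, 143, 128]
top 440 [6, 135, 143, 144, 142, 141, 141, 144, 140, 130]
top 470 [7, 135, 141, 142, 142, 141, 140, 142, 140, 130]
top 500 [4, 132, 138, 140, 140, 140, 140, 142, 142, 124]
top 530 [9, 123, 204, 208, 207, 207, 207, 207, 134, 122]
top 560 [598, 598, 524, 524, 524, 523, 526, 524, 525, 627]
top 590 [263, 587, 590, 593, 599, 601, 605, 609, 611, 614]
top 620 [277, 277, 277, 277, 220, 86, 88, 97, 207, 5]
top 650 [263, 202, 269, 271, 217, 88, 86, 106, 207, 6]
top 680 [-1, 207, 203, 88, 87, 87, 94, 202, 206, 6]
top 710 [-1, 201, 207, 174, 129, 123, 174, 206, 202, 7]
scene 380 [95, 134, 137, 229, 216, 135, 136, 133, 130, 131]
scene 410 [7, 132, 140, 231, 227, 140, 142, 143, 143, 129]
scene 440 [7, 131, 142, 145, 141, 143, 142, 143, 139, 130]
scene 470 [9, 132, 142, -1, 144, 141, 141, 141, 140, 129]
scene 500 [7, 132, 139, 138, 140, 205, 139, 141, 139, 129]
scene 530 [6, -1, 204, 207, 206, 206, 205, 209, 128, 124]
scene 560 [669, 665, 656, 652, 651, 643, 635, 641, 634, 635]
scene 59
[... 642 characters left out ...]
.58  0.67  1.73 -0.43  0.97  2.61]
y//-y (460, -322, 227) [ 0.15  0.55  0.68  1.7  -0.39  1.03  2.47]
y//-y (420, -265, 227) [ 0.02  0.45  0.73  1.87 -0.37  0.95  2.43]
y//x (421, -373, 330) [ 0.02  0.63  1.23  1.54 -0.6   1.4   1.23]
y//x (421, -373, 198) [ 0.12  0.68  0.96  1.74 -0.63  1.06  1.24]
y//x (460, -322, 227) [ 0.06  0.59  0.83  1.7  -0.49  1.07  1.  ]
y//x (420, -265, 227) [-0.01  0.47  0.78  1.87 -0.39  0.96  0.89]
y//-x (421, -373, 330) [ 0.05  0.59  1.14  1.53 -0.54  1.36 -1.97]
y//-x (421, -373, 198) [ 0.06  0.76  1.13  1.74 -0.75  1.15 -1.78]
y//-x (460, -322, 227) [-0.06  0.71  1.13  1.7  -0.69  1.19 -1.94]
y//-x (420, -265, 227) [-0.19  0.6   1.14  1.88 -0.62  1.08 -2.  ]
```

The top path is clear: the bowl rim is at 207 mm, and the mixer arm is at 277 mm but only beyond x ≥ 590. I'll close the fingers along mixer x, so the y-tilts spin freely in the pads. Next I'll go above the knob and take one close look.

```bash
cat >> h.py <<'E'
from scipy.spatial.transform import Rotation as Ro
PS=-0.06
Q=(Ro.from_euler('z',PS+np.pi/2)*Ro.from_euler('x',np.pi)).as_quat()
E
python3 - <<'E'
from h import *
import cv2
robot.reach((450,60,390),Q);print(robot.read_t(),robot.read_position())
robot.set_gripper(70,15)
robot.reach((420,-372,330),Q);robot.wait(.2);print(robot.read_t(),robot.read_position(),robot.read_contact_force())
import json
m=robot.camera_model("wrist");im,d=robot.get_image("wrist")
np.savez("pics/w1.npz",d=d,**m)
cv2.imwrite("pics/w1.png",cv2.resize(im[:,:,::-1],(768,576),interpolation=cv2.INTER_CUBIC))
E
```

```text
2.275 [450.03696281  61.49313591 389.53778705]
4.6917 [ 420.83593073 -371.08502972  330.08200306] [ 0.45186129 -0.17278727 -0.56146743]
```

View pics/w1.png

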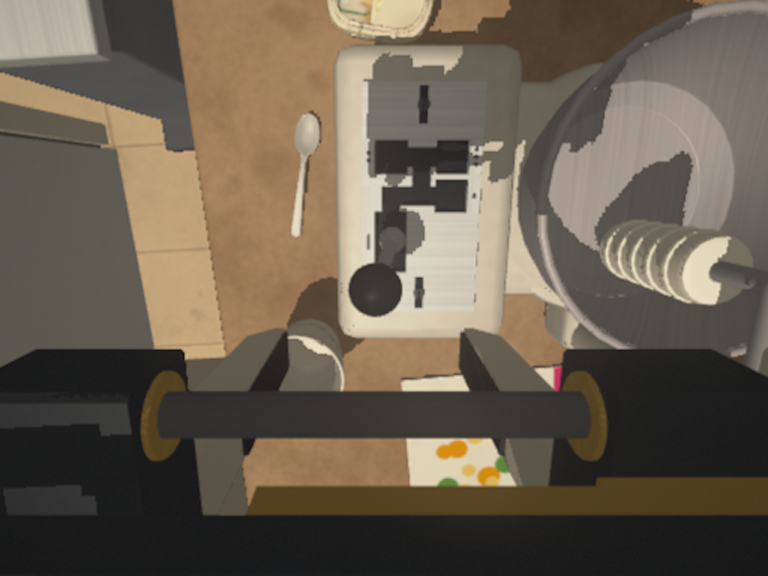

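The wrist view shows the knob at (375,289), the Off pocket at y 211–271 (x≈391), the second cross slot at y≈157 (pocket 2 at (391,157), pocket 3 at (453,157)) and pocket 1 at (451,195).

```bash
python3 - <<'E'
import numpy as np
from scipy.spatial.transform import Rotation as Ro
np.set_printoptions(precision=1,suppress=True)
m=np.load("pics/w1.npz");T=m["world_to_cam"];R=T[:3,:3];c=-R.T@T[:3,3]
def ray(x,y):
    u,v=(x+.5)/1.5-.5,(y+.5)/1.5-.5
    return R.T@np.array([(u-m["cx"])/m["fx"],(v-m["cy"])/m["fy"],1])
def atz(p,z): d=ray(*p);return c+d*(z-c[2])/d[2]
print("cam",c)
for k,p in dict(p2=(391,157),p3=(453,157),p1=(451,195),offt=(391,211),offb=(391,271),plTL=(367,80),plTR=(487,80),plBR=(475,311),plBL=(360,306)).items():print(k,atz(p,136))
for z in(206,209.5,212):print("knob",z,atz((375,289),z))
d=m["d"];z=d[193,250];print("depth knob",c+ray(375,289)*z, c+ray(375,289)*(z+17))
E
```

```text
cam [ 424.5 -305.8  487.9]
p2 [ 439.7 -286.4  136. ]
p3 [ 488.  -289.2  136. ]
p1 [ 486.  -318.1  136. ]
offt [ 437.7 -327.9  136. ]
offb [ 435.4 -376.9  136. ]
plTL [ 424.4 -230.3  136. ]
plTR [ 514.2 -235.4  136. ]
plBR [ 504.9 -415.5  136. ]
plBL [ 407.8 -405.5  136. ]
knob 206 [ 421.9 -374.4  206. ]
knob 209.5 [ 422.  -373.6  209.5]
knob 212 [ 422.  -372.9  212. ]
depth knob [ 422.1 -369.3  227. ] [ 422.  -373.3  210.5]
```

The knob is at about (422, -373.3, 210), which agrees with the 215 mm lever length, so the pivot is at about (462.4, -318). I'll grasp it and lift along the shaft, checking force.

```bash
cat >> h.py <<'E'
P=np.array([462.4,-318,0]);RM=Ro.from_euler('z',PS).as_matrix()
def w(k): return P+RM@np.array(k,float)-[0,0,11]     # mixer-frame knob point -> TCP
def loc(): return RM.T@(robot.read_position()+[0,0,11]-P)
def F(): return RM.T@robot.read_contact_force()
def go(k,feed=60): robot.move_straight(w(k),feed=feed)
def rep(s):
    with np.printoptions(precision=1,suppress=True): print(s,round(robot.read_t(),2),"knob",loc(),"F",F(),flush=True)
E
python3 - <<'E'
from h import *
robot.move_straight((422,-373.3,260),feed=150)
robot.move_straight((422,-373.3,199),feed=80);robot.wait(.2);rep("at knob")
robot.set_gripper(20,30);robot.wait(.2);rep("closed");print(robot.read_gripper_width(),robot.read_grasp_force())
k0=loc();u=np.array([-24,-37,130])/137.3
for l in(6,12,20,28):
    go(k0+u*l,50);rep(f"lift {l}")
    f=F()
    if np.hypot(f[0],f[1])>25: break
robot.wait(.2);rep("end");print(robot.read_gripper_width())
E
```

```text
at knob 6.47 knob [-36.8 -57.9 210.5] F [-0.5  0.2  0.6]
closed 7.33 knob [-37.1 -57.6 210. ] F [-0.2  0.3 -0.8]
34.725635067689275 30.00003308057785
lift 6 7.6 knob [-38.  -58.3 215.1] F [ 1.4  1.1 -4.9]
lift 12 7.87 knob [-39.2 -60.6 221.3] F [ 0.9  1.6 -5.6]
lift 20 8.18 knob [-40.6 -62.9 229.1] F [ 1.6  2.3 -7.1]
lift 28 8.48 knob [-42.  -65.1 236.7] F [ 1.2  3.2 -8.1]
end 8.68 knob [-41.9 -65.  236.3] F [ 0.6  2.6 -7. ]
34.69060865910135
```

```bash
cat >> h.py <<'E'
def seek(a,b,step,thr,feed=40,axis=1):
    """step from a to b; stop when force opposing the motion along axis exceeds thr"""
    a,b=np.array(a,float),np.array(b,float);n=max(1,int(np.ceil(np.linalg.norm(b-a)/step)));s=np.sign(b-a)[axis]
    for i in range(1,n+1):
        k=a+(b-a)*i/n;go(k,feed);f=F();rep("cmd %.1f %.1f"%tuple(k[:2]))
        if -s*f[axis]>thr or np.hypot(f[0],f[1])>15: return k,True
    return k,False
E
python3 - <<'E'
from h import *
k,hit=seek((-42.2,-65,238.5),(-42.4,-14,238.5),10,9)
if not hit: k,hit=seek(k,(-42.4,26,238.5),2,6,20)
print(k,hit);robot.wait(.2);rep("held")
E
```

```text
cmd -42.2 -56.5 9.06 knob [-42.1 -56.3 238.6] F [ 1.4  1.3 -8.9]
cmd -42.3 -48.0 9.43 knob [-42.2 -47.8 238.5] F [ 1.8  0.9 -8.3]
cmd -42.3 -39.5 9.79 knob [-42.3 -39.2 238.5] F [ 1.6  0.8 -8.6]
cmd -42.3 -31.0 10.16 knob [-42.3 -30.7 238.5] F [ 0.9 -0.3 -7.9]
cmd -42.4 -22.5 10.53 knob [-42.3 -22.2 238.5] F [ 2.   0.  -8.4]
cmd -42.4 -14.0 10.89 knob [-42.4 -13.7 238.5] F [ 1.6 -0.5 -7.4]
cmd -42.4 -12.0 11.14 knob [-42.4 -12.1 238.5] F [ 2.3 -0.1 -6.9]
cmd -42.4 -10.0 11.39 knob [-42.4 -10.  238.5] F [ 1.7 -0.8 -7.6]
cmd -42.4 -8.0 11.64 knob [-42.4  -7.9 238.5] F [ 1.5 -1.2 -7.4]
cmd -42.4 -6.0 11.89 knob [-42.4  -5.9 238.5] F [ 2.3 -0.2 -8. ]
cmd -42.4 -4.0 12.14 knob [-42.4  -3.9 238.5] F [ 1.  -1.2 -7.6]
cmd -42.4 -2.0 12.39 knob [-42.4  -1.9 238.5] F [ 2.1 -1.  -6.6]
cmd -42.4 0.0 12.64 knob [-42.4   0.1 238.5] F [ 1.5 -0.6 -7.9]
cmd -42.4 2.0 12.89 knob [-42.4   2.2 238.5] F [ 0.8 -0.5 -7.7]
cmd -42.4 4.0 13.14 knob [-42.3   4.2 238.5] F [ 1.9 -0.9 -7.7]
cmd -42.4 6.0 13.39 knob [-42.4   6.1 238.5] F [ 1.7 -1.4 -7.9]
cmd -42.4 8.0 13.64 knob [-42.4   6.9 238.6] F [  3.2  -4.7 -10.6]
cmd -42.4 10.0 13.89 knob [-42.4   7.2 238.7] F [  2.6  -7.3 -11.9]
[-42.4  10.  238.5] True
held 14.09 knob [-42.4   7.2 238.7] F [  2.8  -7.6 -11.8]
```

The wall stops the knob at 6.8 mm, so the cross-slot centre line is at about 3.2 mm at the knob. Next I'll run +x to the first junction, then +y to the end wall.

```bash
python3 - <<'E'
from h import *
go((-42.4,3.2,238.5),40);rep("back")
k,hit=seek((-42.4,3.2,238.5),(0,3.2,238.5),10.6,7,axis=0)
if not hit: k,hit=seek((0,3.2,238.5),(0,54,238.5),8.5,7)
if not hit: k,hit=seek(k,(0,68,238.5),2,6,20)
print(k,hit)
E
```

```text
back 14.41 knob [-42.4   4.  238.4] F [ 1.1 -0.5 -7.9]
cmd -31.8 3.2 14.82 knob [-32.7   3.6 237.9] F [-2.2  0.3 -7. ]
cmd -21.2 3.2 15.24 knob [-20.7   3.3 238.5] F [-0.4 -1.1 -7.4]
cmd -10.6 3.2 15.66 knob [ -9.9   3.2 238.5] F [-0.6  0.7 -7.1]
cmd 0.0 3.2 16.07 knob [  0.2   3.2 238.4] F [-2.2 -0.1 -7.6]
cmd 0.0 11.7 16.43 knob [  0.5  11.8 238.8] F [-1.2 -2.1 -7.6]
cmd 0.0 20.1 16.79 knob [  0.7  20.4 238.7] F [-0.5 -1.7 -6.3]
cmd 0.0 28.6 17.15 knob [  0.4  29.  238.6] F [-0.3 -0.7 -7.2]
cmd 0.0 37.1 17.51 knob [  0.1  37.4 238.5] F [ 0.1 -1.6 -6.8]
cmd 0.0 45.5 17.87 knob [ -0.   45.9 238.4] F [ 0.4 -2.5 -6. ]
cmd 0.0 54.0 18.23 knob [ -0.   54.3 238.5] F [ 0.6 -2.7 -7. ]
cmd 0.0 55.7 18.48 knob [ -0.   55.6 238.6] F [-0.4 -2.4 -7.7]
cmd 0.0 57.5 18.73 knob [ -0.   57.5 238.5] F [-0.2 -1.7 -7.4]
cmd 0.0 59.2 18.98 knob [  0.   59.3 238.5] F [-1.6 -2.4 -6.6]
cmd 0.0 61.0 19.23 knob [ -0.   60.4 238.6] F [ 0.  -3.6 -7.2]
cmd 0.0 62.8 19.48 knob [ -0.1  60.9 238.7] F [ 0.5 -6.4 -8.3]
[  0.    62.75 238.5 ] True
```

The wall is at 60.4 mm, as predicted (60.3), so the second cross slot centre is at 56.8. Now I'll go to second speed and lower along the shaft.

```bash
python3 - <<'E'
from h import *
go((0,56.8,238.5),40);rep("back")
k,hit=seek((0,56.8,238.5),(-42.8,56.8,238.5),8.6,7,axis=0)
if not hit:
    u=np.array([-42.8,56.8,232.5]);u/=np.linalg.norm(u)
    for r in(236,228,221,215.5):
        go(u*r+[0,0,6],40);rep(f"r {r}")
        if np.abs(F()).max()>18: break
    robot.wait(.2);rep("down");print(robot.read_gripper_width())
E
```

```text
back 19.77 knob [  0.   57.4 238.3] F [ 0.2 -1.6 -6.1]
cmd -8.6 56.8 20.14 knob [ -7.7  57.1 238.9] F [ 3.8 -1.3 -7. ]
cmd -17.1 56.8 20.51 knob [-17.8  56.9 238.5] F [ 1.9 -0.6 -7.1]
cmd -25.7 56.8 20.88 knob [-26.   56.9 238.6] F [ 2.1 -0.8 -6.1]
cmd -34.2 56.8 21.24 knob [-35.   56.9 238.5] F [ 2.8 -1.3 -6.7]
cmd -42.8 56.8 21.61 knob [-43.1  56.9 238.6] F [ 2.1 -0.3 -6.5]
r 236 21.93 knob [-41.6  55.1 231.3] F [ 2.8 -1.3 -6.5]
r 228 22.28 knob [-40.2  53.2 223.8] F [ 2.3  0.1 -5.2]
r 221 22.61 knob [-39.9  51.8 218.8] F [-1.4  3.2  8.1]
r 215.5 22.9 knob [-38.4  50.1 215.7] F [-4.6  5.1 20.8]
down 23.1 knob [-38.4  50.2 215.7] F [-3.8  5.1 20.3]
34.72125625378833
```

The collar stopped about 4 mm high with a purely axial reaction. Either it bottomed out with the ball having crept in the grip, or it's resting on an edge. I'll ease off, release and look.

```bash
python3 - <<'E'
from h import *
import cv2
go(loc()+[0,0,1.5],30);rep("eased")
robot.set_gripper(65,30);robot.wait(.4);rep("open")
m=robot.camera_model("wrist");im,d=robot.get_image("wrist");np.savez("pics/w2.npz",d=d,**m)
a=cv2.resize(im[:,:,::-1],(1024,768),interpolation=cv2.INTER_CUBIC);cv2.imwrite("pics/w2.png",a[:600,200:1000])
m=robot.camera_model("scene");im,d=robot.get_image("scene");np.save("pics/s2.npy",d)
cv2.imwrite("pics/s2.png",im[:,:,::-1])
im,d=robot.get_image("top");np.save("pics/t2.npy",d);cv2.imwrite("pics/t2.png",im[:,:,::-1])
E
```

```text
eased 23.42 knob [-38.7  50.3 216.7] F [ 1.1 -0.5 -5.9]
open 24.52 knob [-38.4  50.2 217.1] F [ 0.1  0.7 -0.1]
```

View pics/w2.png

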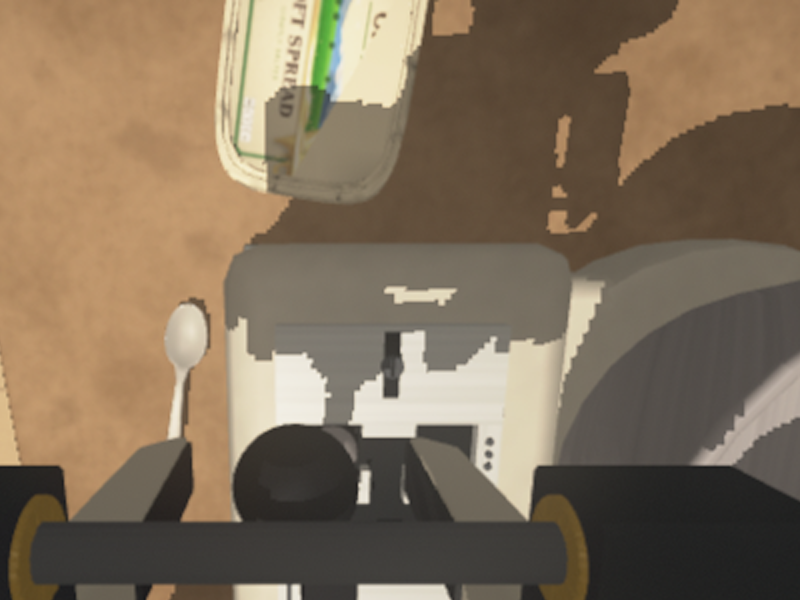

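The knob stands at (296,473) in this crop, between the open fingers, tilted towards the two-dot pocket. I'll measure its distance from the pivot using depth.

```bash
python3 - <<'E'
from h import *
from scipy.optimize import least_squares
np.set_printoptions(precision=1,suppress=True)
def fit(m,d,guess,lo):
    T=np.array(m["world_to_cam"]);v,u=np.mgrid[:384,:512]
    W=(np.stack([(u-m["cx"])/m["fx"]*d,(v-m["cy"])/m["fy"]*d,d],-1)-T[:3,3])@T[:3,:3]
    W=W[(d>0)];W=W[(np.linalg.norm(W-guess,axis=1)<24)&(W[:,2]>lo)]
    r=least_squares(lambda c:np.linalg.norm(W-c,axis=1)-18,guess,loss="soft_l1").x
    L=RM.T@(r-P);return len(W),r,"local",L,"r",np.linalg.norm(L-[0,0,6])
g0=w((-37.6,-57.9,210))+[0,0,11];g1=w((-38,50.3,213))+[0,0,11]
print("start w",fit(np.load("pics/w1.npz"),np.load("pics/w1.npz")["d"],g0,205))
print("now w",fit(np.load("pics/w2.npz"),np.load("pics/w2.npz")["d"],g1,205))
for n,a,b in(("top","pics/top0.npy","pics/t2.npy"),("scene","pics/scene0.npy","pics/s2.npy")):
    m=robot.camera_model(n);print(n,fit(m,np.load(a),g0,205));print(n,fit(m,np.load(b),g1,205))
E
```

```text
start w (1016, array([ 421.5, -374.3,  209.2]), 'local', array([-37.4, -58.7, 209.2]), 'r', np.float64(214.75271739311017))
now w (2593, array([ 426.1, -267.1,  211.3]), 'local', array([-39.3,  48.6, 211.3]), 'r', np.float64(214.6437555988636))
top (220, array([ 420.7, -374.6,  210.6]), 'local', array([-38.2, -59. , 210.6]), 'r', np.float64(216.3669128375362))
top (0, array([ 427.5, -265.5,  213. ]), 'local', array([-38. ,  50.3, 213. ]), 'r', np.float64(216.38643672836798))
scene (126, array([ 421.5, -371. ,  210.1]), 'local', array([-37.6, -55.4, 210.1]), 'r', np.float64(214.8002084245463))
scene (0, array([ 427.5, -265.5,  213. ]), 'local', array([-38. ,  50.3, 213. ]), 'r', np.float64(216.38643672836798))
```

The radius is 214.6 mm, against 214.75 at the start, so the lever is fully down and the ball had only crept in the grip. I'll retract and verify once more.

```bash
python3 - <<'E'
from h import *
import cv2
p=robot.read_position();robot.move_straight(p+[0,0,130],feed=120);rep("up")
robot.reach((440,40,390),Q);robot.wait(.3);rep("away")
im,d=robot.get_image("top");np.save("pics/t3.npy",d)
cv2.imwrite("pics/t3.png",cv2.resize(im[120:260,180:420,::-1],None,fx=3,fy=3,interpolation=cv2.INTER_CUBIC))
E
```

```text
up 25.9 knob [-38.7  50.5 346.5] F [-0.1  0.1 -0.1]
away 27.38 knob [-43.7 355.2 400.9] F [ 0.3  0.4 -0.4]
```

View pics/t3.png

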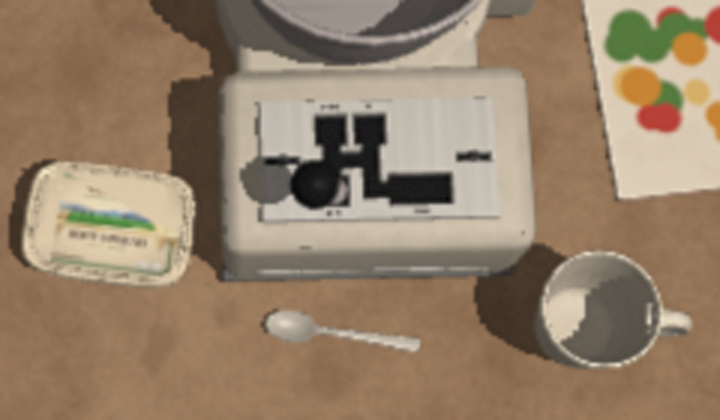

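The knob at (316,184) leans over the two-dot pocket with the collar sitting in it. The tub, spoon and mug haven't moved, so I'm handing in.

```bash
python3 -c "
from cell import robot
print(robot.close_job(),robot.read_t())"
```

```text
the job is handed in; nothing more can be done
the job is handed in; nothing more can be done
```

The mixer lever is in second speed with its collar fully down and released; the mug, tub and teaspoon were left where they were, and I handed the job in about 27 s into the 54 s allowed.

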